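Find the socket for the drive rail's nut

ROBOT

A 6-joint arm with a two-finger parallel gripper is mounted at the origin on the work surface. World frame = base frame: x ahead of the robot, y to its left, z up, the work surface at z = 0. Lengths are in mm, angles in degrees, forces in N, time in s.
With the tool pointing down it reaches from about 300 to 850 mm from the base axis. Payload 4.2 kg.
Tool frame: the origin (TCP) lies midway between the tips of the shut fingers; the grasp point (between the pads) lies 19 mm behind it (env.hold_point_z is the z of the grasp point in the tool frame, in mm); z points along the fingers, y is the direction in which the jaws open and shut (so a half turn about z gives the same grasp; the last joint's range is limited). The gripper opens to 91 mm and grips with 3 to 60 N. Pads are 32 mm wide; open, the fingers measure 118 mm over their backs; the gripper's body (76 mm by 178 mm) begins 60 mm behind the grasp point.
Start: joints at [64.973, 18.312, 89.639, -0, 72.044, -1.146], TCP at [232.785, 525.789, 213.976] pointing down, gripper open.
Joint ranges: [-177.97, 177.97], [-48.28, 115.42], [12.27, 149.76], [-77.06, 257.06], [2.81, 150.46], [-146.56, 146.56]. Speed limits (degrees/s): [147.25, 147.25, 180, 180, 180, 180].

INTERFACE

Orientations are given as [roll, pitch, yaw] about the fixed x, y, z axes, in that order (R = Rz(yaw) Ry(pitch) Rx(roll)).
In Python, from workcell import env, grab_frame, camera_params, spotter gives the robot as it stands. The module is installed in compiled form; this text tells all that it offers.
- The arm moves only by the shell command python3 -m jog 'ROWS' [FORCE]. ROWS is text: rows parted by semicolons, each of 7 numbers parted by spaces: the turn, a rotation vector about the world's x, y, z in units of 5 degrees (1.0 is 5 degrees), then the shift along the world's x, y, z in units of 25 mm (1.0 is 25 mm), then the opening, from 0 (shut) to 1 (fully open). A call has 1 to 5 rows; each row is the pose to reach, as a shift and turn from the pose commanded when the call began; what a row does not reach only later rows make up. A row lasts 1/8 s, in which the tool goes at most 62.5 mm and 10.7 degrees, less where a joint would pass 70% of its speed; a pose out of reach is approached as far as the arm can. A call with a gripper value outside its range is refused whole. The fingers move at their own pace and stop on an object; FORCE is the grip in N (left out, the last holds). Time passes only in rows, so rows that repeat a pose let the fingers close. It gives the time, the measured TCP pose, the force and the opening at its end, in the units of the state.
- env.state(): the state, without advancing time (a new reading comes with each control period).
- grab_frame(name): name is "scene" or "top"; returns the picture (480x640x3 uint8, red, green, blue); there is no depth.
- camera_params(name): a dict with "K" (3x3 intrinsics, pixels), "dist" ([k1, k2, p1, p2, k3] as OpenCV has them; the pictures are not rectified), "rvec" (rotation vector, rad) and "tvec" (3), from world to camera coordinates, as OpenCV has them. Camera axes: x right, y down, z forward; pixel columns grow to the right and rows downward; lengths in mm; the calibration is good to about 2 mm. A picture is of the moment at which its call begins. camera_params takes no time and is no camera call.
- env.job_done(): hands the job in, once; it reports no verdict.
Trained networks look in the newest picture that a camera, given by its name, has taken for a name from the list of things; names that differ only in an ending like _2 or _b are one class to them, and where a whole thing is asked for, a point or a joint stands for the part that bears it (a point fixed in the world has none). Each returns a list of dicts, best first, with "conf" (0 to 1); they miss things now and then, are a little off and sometimes report something else, mostly with a low value. They report only what shows in the picture. A call takes as long as a camera call.
- spotter.look_for(query, camera): "box" ([left, top, width, height] in pixels, round what is visible of it).
- spotter.trace(query, camera): "region" (480x640 bool, what is visible of it) and "box" ([left, top, width, height] in pixels, round what is visible of it).
The state is a dict: "time_s": time; "qpos": joint angles; "qvel": joint speeds; "effort": joint torques, N m; "ee_pos": TCP position; "ee_rot": TCP orientation; "force": force on the tool from outside, world axes, zero at the start; "torque": the same for the moment, N m; "gripper_width": finger opening in mm.
Only numpy, scipy, OpenCV 4.12 (cv2) and the standard library are available. Lean on these libraries where they do the work, as an engineer would, in place of code of your own. Each camera call takes 0.05 s, during which the arm holds its last target. There are 200 camera calls.

TASK

The nut that holds the drive mounting rail has to come off, and one of the three deep sockets in the grey tray is the right size for it. Find out which by trying them on the nut, stand those that do not fit back in the tray's pockets mouth down, and finish still gripping the right one, seated upright and fully home over the nut, ready for the ratchet. Leave the canister, the disk box, the screwdriver and the loose rubber foot where they are.

Things in the scene. Friction and masses are not known exactly. Their poses are not given: they have to be found in the camera images.
- nut: hex nut, 17 mm across flats, 8 mm high, top chamfered, on a 30 mm washer 2.5 mm thick; the 10 mm stud ends 4 mm above it. It does not turn. Origin: on its axis at the washer's underside, 28 mm above the cart top; z up; two flats face +y and -y, two corners lie on +x and -x. It sits anywhere along the rail's slot, turned any way
- seat (a point): centre of the washer's top, 30.5 mm above the cart top, where the right socket's mouth comes to rest. It goes down only if its hexagon is turned to the nut's (within about 6 degrees); else it stops on the corners, 6 to 7 mm higher. The two wrong sockets are too small: however turned, they stop on top of the nut, 8 mm higher
- rail: drive mounting rail, a steel channel 260 mm long (its x) and 50 mm wide (y), fixed on two rubber feet, its flat top 28 mm above the cart top. A slot from x = 45 to 95 mm holds the hex nut; at x = -95 mm sits a slotted pan-head screw. Origin: on the cart top under the rail's centre. Rail and tray swap sides of the cart from start to start
- tray: grey moulded socket tray, fixed, 78 mm (x) by 196 mm (y) and 30 mm high, with three round pockets of 29 mm in a row along y, 58 mm apart, their floor 6 mm above the cart top. Origin: centre of its underside
- pocket1 (a point): centre of the floor of the tray's pocket at y = -58 mm
- pocket2 (a point): centre of the floor of the tray's middle pocket
- pocket3 (a point): centre of the floor of the tray's pocket at y = +58 mm
- socket_a: deep steel socket, 26 mm across, 76 mm long, 0.18 kg, mouth down in a pocket of the tray (any of the three, turned any way). Origin: centre of the mouth; z up the axis to the drive end with its square hole. The mouth's hexagon is 24 mm deep, two flats face +y and -y. It may or may not be the one that fits: all three are alike outside. Grip the sleeve 45 to 65 mm above the mouth
- socket_b: deep steel socket, 26 mm across, 76 mm long, 0.18 kg, mouth down in a pocket of the tray (any of the three, turned any way). Origin: centre of the mouth; z up the axis to the drive end with its square hole. The mouth's hexagon is 24 mm deep, two flats face +y and -y. It may or may not be the one that fits; the right one has 0.6 mm of play all round on the nut
- socket_c: deep steel socket, 26 mm across, 76 mm long, 0.18 kg, mouth down in a pocket of the tray (any of the three, turned any way). Origin: centre of the mouth; z up the axis to the drive end with its square hole. The mouth's hexagon is 24 mm deep, two flats face +y and -y. It may or may not be the one that fits. The small round detent hole in each knurled band is on the +y side
- canister: aluminium canister with a knurled screw cap, 72 mm across, 108 mm high; origin under its centre. Not to be disturbed
- flip_box: clear acrylic flip box of disks, 120 by 105 mm, 100 mm high; origin under its centre. Not to be disturbed
- screwdriver: yellow-handled screwdriver, 190 mm long, lying along its x; origin at the middle of its length, on the cart top. Not to be disturbed
- bumper: squat grey rubber bumper foot, 42 mm across, 20 mm high; origin under its centre. Not to be disturbed

How it is judged (in metres and radians):
On the way:
1. a socket has been taken out of the tray and brought upright to the nut (((horizontal distance between socket_a and nut below 0.006 m and z of socket_a in the frame of nut below 0.03 m and angle between socket_a's own z axis and vertical below 0.15 rad and contact force between the fingers and socket_a above 1 N) or (horizontal distance between socket_b and nut below 0.006 m and z of socket_b in the frame of nut below 0.03 m and angle between socket_b's own z axis and vertical below 0.15 rad and contact force between the fingers and socket_b above 1 N) or (horizontal distance between socket_c and nut below 0.006 m and z of socket_c in the frame of nut below 0.03 m and angle between socket_c's own z axis and vertical below 0.15 rad and contact force between the fingers and socket_c above 1 N))), for 0.1 s.
At the end, for the whole second after the job is handed in: The fitting socket is over the nut, mouth within 3 mm of the washer and of the nut's axis, upright within 4 degrees, at rest, gripped by the fingers (over 3 N); the other two stand mouth down in tray pockets, within 4 mm of the pocket floor and 6 degrees of upright (((z of socket_a in the frame of nut between -0.001 and 0.0055 m and horizontal distance between socket_a and nut below 0.003 m and angle between socket_a's own z axis and vertical below 0.07 rad and contact force between the fingers and socket_a above 3 N and linear speed of socket_a below 0.02 m/s and z of each of socket_b, socket_c in the frame of tray below 0.01 m and x of socket_b in the frame of tray between -0.02 and 0.02 m and y of socket_b in the frame of tray between -0.08 and 0.08 m and angle between each of socket_b, socket_c's own z axis and vertical below 0.1 rad and x of socket_c in the frame of tray between -0.02 and 0.02 m and y of socket_c in the frame of tray between -0.08 and 0.08 m) or (z of socket_b in the frame of nut between -0.001 and 0.0055 m and horizontal distance between socket_b and nut below 0.003 m and angle between socket_b's own z axis and vertical below 0.07 rad and contact force between the fingers and socket_b above 3 N and linear speed of socket_b below 0.02 m/s and z of each of socket_a, socket_c in the frame of tray below 0.01 m and x of socket_a in the frame of tray between -0.02 and 0.02 m and y of socket_a in the frame of tray between -0.08 and 0.08 m and angle between each of socket_a, socket_c's own z axis and vertical below 0.1 rad and x of socket_c in the frame of tray between -0.02 and 0.02 m and y of socket_c in the frame of tray between -0.08 and 0.08 m) or (z of socket_c in the frame of nut between -0.001 and 0.0055 m and horizontal distance between socket_c and nut below 0.003 m and angle between socket_c's own z axis and vertical below 0.07 rad and contact force between the fingers and socket_c above 3 N and linear speed of socket_c below 0.02 m/s and z of each of socket_a, socket_b in the frame of tray below 0.01 m and x of socket_a in the frame of tray between -0.02 and 0.02 m and y of socket_a in the frame of tray between -0.08 and 0.08 m and angle between each of socket_a, socket_b's own z axis and vertical below 0.1 rad and x of socket_b in the frame of tray between -0.02 and 0.02 m and y of socket_b in the frame of tray between -0.08 and 0.08 m))); the arm keeps its last pose, push and grip.
It fails at once if the canister is shifted by more than 3 cm (distance of canister from where it was at the start of the episode above 0.03 m).
It fails at once if the disk box is shifted by more than 3 cm (distance of flip_box from where it was at the start of the episode above 0.03 m).
It fails at once if the screwdriver is shifted by more than 3 cm (distance of screwdriver from where it was at the start of the episode above 0.03 m).
It fails at once if the loose rubber foot is shifted by more than 3 cm (distance of bumper from where it was at the start of the episode above 0.03 m).
It also fails if it takes over 72 s, if anything falls off the work surface, if the arm or the gripper's body presses on something with over 40 N, if the wrist force passes 120 N, or if a joint passes its speed limit or range.

## Working session

There is one attempt and no reset: what is moved stays moved. The work goes in short steps, Python scripts to look and compute and a shell command to move; the robot and the scene stay as the last step left them, time stands still between calls to the robot, and variables do not carry over. Pictures are saved under pics/ and viewed, about 8 in all and at most 12, crops included, and the job is handed in when it is done.

```bash
mkdir -p pics
cat > h.py <<'E'
import numpy as np, cv2
from workcell import env, grab_frame, camera_params, spotter
def save(cam,name,crop=None,s=1):
    im=grab_frame(cam)[:,:,::-1]
    if crop: x,y,w,h=crop; im=im[y:y+h,x:x+w]
    if s!=1: im=cv2.resize(im,None,fx=s,fy=s,interpolation=cv2.INTER_CUBIC)
    cv2.imwrite('pics/'+name+'.png',im)
def proj(cam,P):
    c=camera_params(cam)
    return cv2.projectPoints(np.array(P,float).reshape(-1,1,3),np.array(c['rvec'],float),np.array(c['tvec'],float),np.array(c['K'],float),np.array(c['dist'],float))[0].reshape(-1,2)
def back(cam,uv,z):
    c=camera_params(cam);K=np.array(c['K'],float)
    n=cv2.undistortPoints(np.array(uv,float).reshape(-1,1,2),K,np.array(c['dist'],float)).reshape(-1,2)
    R=cv2.Rodrigues(np.array(c['rvec'],float))[0];t=np.array(c['tvec'],float).ravel()
    o=-R.T@t; d=np.c_[n,np.ones(len(n))]@R
    return o+d*((z-o[2])/d[:,2])[:,None]
E
python3 - <<'E'
from h import *
save('scene','s1');save('top','t1')
for c in('scene','top'):
    p=camera_params(c);R=cv2.Rodrigues(np.array(p['rvec'],float))[0];print(c,-R.T@np.array(p['tvec']).ravel(),np.array(p['K'])[0,0])
    for q in('nut','rail','tray','socket_a','canister','flip_box','screwdriver','bumper'):
        print(q,[(np.round(d['box']).tolist(),round(d['conf'],2)) for d in spotter.look_for(q,c)][:4])
print(env.state(),env.hold_point_z)
E
```

```text
scene [ 983.18650089  559.17613851 1003.14016308] 566.6494911640306
nut [([386.0, 289.0, 18.0, 12.0], 0.66)]
rail []
tray [([294.0, 132.0, 81.0, 64.0], 0.85)]
socket_a [([310.0, 125.0, 12.0, 21.0], 0.83), ([345.0, 144.0, 17.0, 28.0], 0.69), ([330.0, 134.0, 11.0, 27.0], 0.52)]
canister [([440.0, 355.0, 55.0, 56.0], 0.77)]
flip_box [([207.0, 58.0, 67.0, 68.0], 0.98)]
screwdriver [([211.0, 243.0, 84.0, 42.0], 0.79)]
bumper [([300.0, 246.0, 17.0, 21.0], 0.84)]
top [ 495.18949229   -4.52499859 1234.24299534] 544.483655906751
nut []
rail [([207.0, 232.0, 54.0, 122.0], 0.73)]
tray [([359.0, 267.0, 95.0, 67.0], 0.67)]
socket_a [([375.0, 307.0, 17.0, 8.0], 0.68), ([427.0, 287.0, 11.0, 13.0], 0.63), ([398.0, 299.0, 15.0, 11.0], 0.56)]
canister [([111.0, 238.0, 47.0, 33.0], 0.94)]
flip_box [([500.0, 225.0, 71.0, 63.0], 0.78)]
screwdriver [([332.0, 136.0, 13.0, 79.0], 0.86)]
bumper [([399.0, 297.0, 17.0, 12.0], 0.56), ([312.0, 214.0, 17.0, 14.0], 0.5)]
{'time_s': 0.9, 'qpos': array([ 6.49752613e+01,  1.83110936e+01,  8.96376137e+01,  3.85279601e-04,
        7.20453011e+01, -1.14634106e+00]), 'qvel': array([ 0.06089577, -0.02216312,  0.0468655 , -0.00090193,  0.1045203 ,
       -0.01427137]), 'effort': array([ 5.39307748e-04, -4.12343323e+01, -2.32228965e+01,  7.28323963e-02,
        3.75616690e-02, -1.93222718e-06]), 'ee_pos': array([232.76775365, 525.80109755, 213.99342794]), 'ee_rot': array([ 1.79994002e+02, -2.46586940e-04,  1.56121484e+02]), 'force': array([ 1.45977807, -0.4187056 , -1.16803605]), 'torque': array([ 0.01087408,  0.00663915, -0.04277526]), 'gripper_width': 90.79361809639504} -18.8
```

View pics/t1.png

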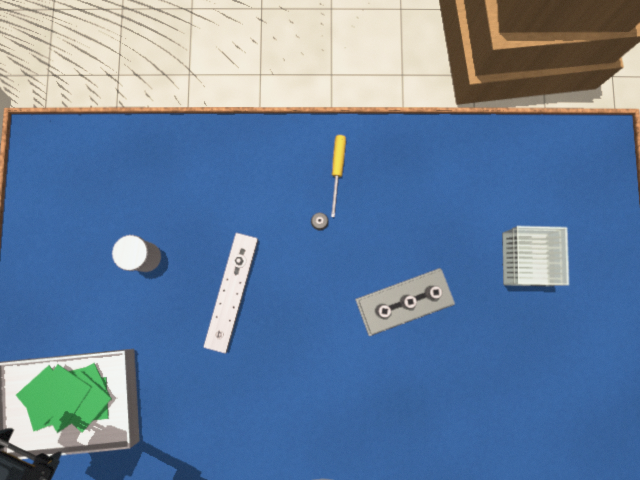

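View pics/s1.png

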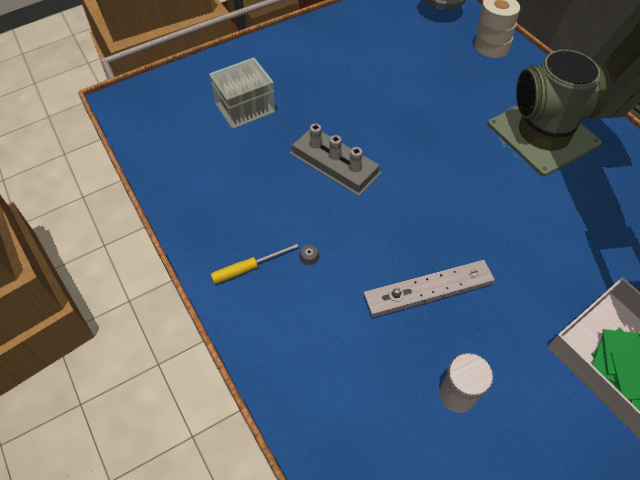

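The top view shows the sockets at about (385,311), (410,301) and (435,292), and the nut at (239,261) in the rail. The scene view agrees. I'll zoom in on both.

Run:
```python
from h import *
T=cv2.imread('pics/t1.png');S=cv2.imread('pics/s1.png')
def c(im,x,y,w,h,s): return cv2.resize(im[y:y+h,x:x+w],(w*s,h*s),interpolation=cv2.INTER_CUBIC)
a=c(T,365,275,90,50,8)[:, :720]   # 720x400
cv2.imwrite('pics/z1.png',a)
b=np.hstack([c(T,220,245,40,40,10),c(S,380,275,40,40,10)])
cv2.imwrite('pics/z2.png',b)
g=spotter
for q in('rail','tray'):
  for cam in('top','scene'):
    r=g.trace(q,cam)
    for d in r[:1]:
        m=d['region'].astype(np.uint8);cn=max(cv2.findContours(m,0,1)[0],key=cv2.contourArea)
        box=cv2.boxPoints(cv2.minAreaRect(cn));print(q,cam,d['conf'],box.round(1).tolist(),back(cam,box,28).round(1)[:,:2].tolist())
print('sock top z82',back('top',[[385,311],[410,301],[435,292]],82).round(1).tolist())
print('nut z40',back('top',[[239,261]],40).round(1),back('scene',[[396.5,294]],38).round(1))
```

```text
rail top 0.76 [[203.10000610351562, 346.29998779296875], [235.1999969482422, 232.10000610351562], [258.79998779296875, 238.8000030517578], [226.60000610351562, 353.0]] [[402.8, 259.7], [653.3, 195.1], [638.4, 142.2], [388.7, 208.1]]
rail scene 0.94 [[363.1000061035156, 291.79998779296875], [487.20001220703125, 257.20001220703125], [494.5, 283.29998779296875], [370.3999938964844, 317.8999938964844]] [[641.3, 147.6], [380.7, 213.4], [408.2, 268.0], [660.5, 201.7]]
tray top 0.55 [[355.5, 298.29998779296875], [440.29998779296875, 267.8999938964844], [453.8999938964844, 305.70001220703125], [369.1000061035156, 336.1000061035156]] [[506.4, -72.6], [573.3, -261.5], [490.1, -289.3], [424.5, -101.7]]
tray scene 0.93 [[287.8999938964844, 152.39999389648438], [307.29998779296875, 120.5], [384.20001220703125, 167.5], [364.79998779296875, 199.3000030517578]] [[588.3, -247.4], [497.0, -314.2], [423.7, -93.7], [512.4, -40.3]]
sock top z82 [[479.5, -131.2, 82.0], [500.3, -184.2, 82.0], [519.0, -237.4, 82.0]]
nut z40 [[587.8 183.4  40. ]] [[592.5 189.4  38. ]]
```

View pics/z1.png

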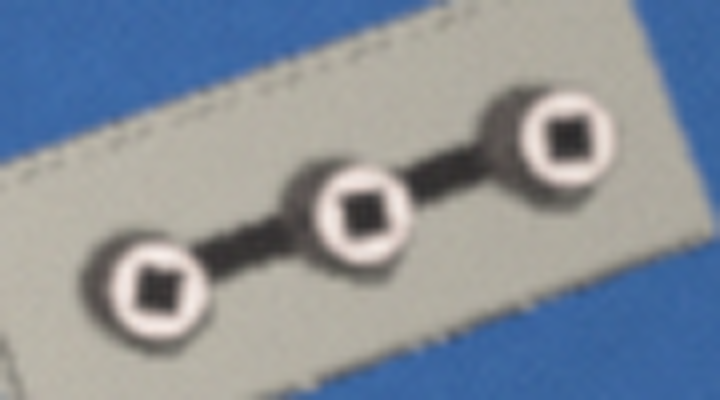

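View pics/z2.png

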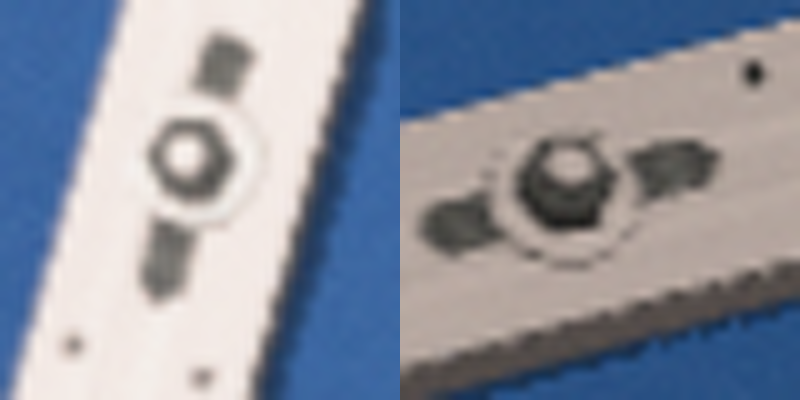

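The zoomed crops give socket tops at about (384.3,310.5), (410,301.4) and (435.4,291.8) in the top view, with the nut at about (238.6,260.4). Next I'll fuse both cameras, weighing the stud and washer too.

Run:
```python
from h import *
print('top',back('top',[[384.3,310.5],[410,301.4],[435.4,291.8]],82).round(1)[:,:2].tolist())
print('scene',back('scene',[[356,151.5],[335.7,139],[315.7,127.5]],82).round(1)[:,:2].tolist())
print('washer top',back('top',[[239.2,260.7]],30.5).round(1),'nut',back('top',[[238.6,260.4]],38.5).round(1),'stud',back('top',[[238.05,259.75]],42.5).round(1))
print('washer scene',back('scene',[[396.1,294.4]],30.5).round(1),'nut',back('scene',[[396.3,293]],38.5).round(1),'stud',back('scene',[[396.8,291]],42.5).round(1))
for z in (0,): print([back('top',[[319.5,220.5],[111,238],[158,271]],z).round()])
S=cv2.imread('pics/s1.png');cv2.imwrite('pics/z3.png',cv2.resize(S[115:180,300:375],None,fx=8,fy=8,interpolation=2))
```

```text
top [[480.6, -129.8], [499.4, -184.2], [519.4, -238.3]]
scene [[481.2, -127.5], [499.3, -182.5], [519.0, -236.6]]
washer top [[589.2 184.5  30.5]] nut [[589.2 184.5  38.5]] stud [[590.3 185.1  42.5]]
washer scene [[590.7 186.9  30.5]] nut [[591.8 187.6  38.5]] stud [[590.1 186.1  42.5]]
[array([[684.,   7.,   0.],
       [643., 484.,   0.],
       [568., 373.,   0.]])]
```

View pics/z3.png

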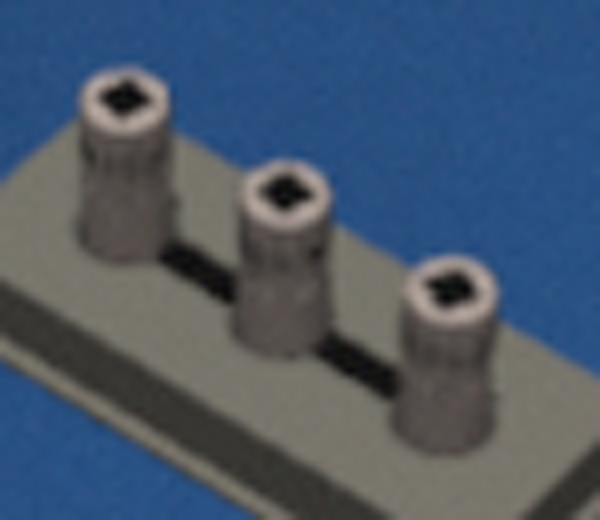

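```bash
J(){ :; }
python3 -m jog '0 0 -1 1.1 -2.9 -0.2 0.5; 0 0 -2 2.2 -5.8 -0.7 0.5; 0 0 -3.04 3.31 -8.73 -1.3 0.5; 0 0 -3.04 3.31 -8.73 -1.3 0.5; 0 0 -3.04 3.31 -8.73 -1.3 0.5' 20
python3 -m jog '0 0 -3.04 3.31 -8.73 -1.3 0.5; 0 0 -3.04 3.31 -8.73 -1.3 0.5; 0 0 -3.04 3.31 -8.73 -1.3 0.5; 0 0 -3.04 3.31 -8.73 -1.3 0.5; 0 0 -3.04 3.31 -8.73 -1.3 0.5'
python3 -m jog '0 0 -3.04 3.31 -8.73 -1.3 0.5; 0 0 -3.04 3.31 -8.73 -1.3 0.5; 0 0 -3.04 3.31 -8.73 -1.3 0.5; 0 0 -3.04 3.31 -8.73 -1.3 0.5; 0 0 -3.04 3.31 -8.73 -1.3 0.5'
```

```text
time_s: 1.72
ee_pos: [315.7, 304.8, 181.2]
ee_rot: [-179.9, 0.0, 140.7]
force: [-0.4, -0.4, 0.1]
gripper_width: 46.3
time_s: 2.35
ee_pos: [399.4, 87.9, 148.9]
ee_rot: [180.0, 0.0, 125.5]
force: [0.3, -0.2, -0.2]
gripper_width: 45.9
time_s: 2.98
ee_pos: [483.0, -129.7, 116.2]
ee_rot: [179.9, 0.0, 110.4]
force: [-0.1, 1.6, 0.2]
gripper_width: 45.5
```

```bash
python3 -m jog '0 0 0 0 0 -1 0.5; 0 0 0 0 0 -2 0.5; 0 0 0 0 0 -2.94 0.5; 0 0 0 0 0 -2.94 0.5; 0 0 0 0 0 -2.94 0.2' 10
python3 -m jog '0 0 0 0 0 0 0.2; 0 0 0 0 0 0 0.2; 0 0 0 0 0 0 0.2; 0 0 0 0 0 0 0.42; 0 0 0 0 0 0 0.42'
python3 -m jog '0 0 -2 0 0 0 0.42; 0 0 -4 0 0 0 0.42; 0 0 -6 0 0 0 0.42; 0 0 -8 0 0 0 0.42; 0 0 -9 0 0 0 0.42'
python3 -m jog '0 0 -2 0 0 0 0.42; 0 0 -4 0 0 0 0.42; 0 0 -6 0 0 0 0.42; 0 0 -8 0 0 0 0.42; 0 0 -9 0 0 0 0.42'
python3 -m jog '0 0 0 0 0 0 0.42; 0 0 0 0 0 0 0.2; 0 0 0 0 0 0 0.2; 0 0 0 0 0 0 0.2; 0 0 0 0 0 0 0.2' 30
```

```text
time_s: 3.6
ee_pos: [481.9, -127.8, 43.9]
ee_rot: [179.9, 0.0, 110.6]
force: [0.3, 0.0, 0.3]
gripper_width: 38.0
time_s: 4.22
ee_pos: [482.0, -129.1, 43.2]
ee_rot: [179.9, 0.1, 110.5]
force: [0.5, -0.5, 0.8]
gripper_width: 38.4
time_s: 4.85
ee_pos: [481.8, -129.1, 43.1]
ee_rot: [179.9, -0.0, 65.3]
force: [-0.5, -0.7, -0.4]
gripper_width: 38.6
time_s: 5.48
ee_pos: [481.8, -129.0, 43.1]
ee_rot: [180.0, -0.1, 20.3]
force: [-0.2, -0.6, -0.9]
gripper_width: 38.2
time_s: 6.1
ee_pos: [481.2, -129.0, 43.0]
ee_rot: [180.0, -0.0, 20.5]
force: [0.2, -0.8, -0.8]
gripper_width: 25.5
```

```bash
python3 -m jog '0 0 0 0 0 0.5 0.2; 0 0 0 0 0 1.5 0.2; 0 0 0 0 0 3 0.2; 0 0 0 1 2 3 0.2; 0 0 0 1.4 4 3 0.2' 35
python3 -m jog '0 0 0 0.7 2.2 0 0.2; 0 0 0 1.4 4.3 0 0.2; 0 0 0 2.2 6.5 0 0.2; 0 0 0 2.96 8.59 -0.2 0.2; 0 0 0 2.96 8.59 -0.2 0.2'
python3 -m jog '0 0 0 0 0 -0.4 0.2; 0 0 0 0 0 -0.8 0.2; 0 0 0 0 0 -0.8 0.2'
python3 - <<'E'
from h import *
T=grab_frame('top')[:,:,::-1];S=grab_frame('scene')[:,:,::-1]
s=env.state();print(s['ee_pos'],s['ee_rot'],s['force'],s['gripper_width'])
def c(im,x,y,w,h,k): return cv2.resize(im[y:y+h,x:x+w],(w*k,h*k),interpolation=2)
cv2.imwrite('pics/n1.png',np.hstack([c(T,215,235,50,60,8),c(S,370,250,50,60,8)]))
e=s['ee_pos']
for z in(e[2]-37,e[2]+39): print(z,proj('top',[[e[0],e[1],z]]),proj('scene',[[e[0],e[1],z]]))
E
```

```text
time_s: 6.72
ee_pos: [517.6, -28.3, 119.5]
ee_rot: [179.9, -0.2, 20.4]
force: [-0.9, 0.3, -2.1]
gripper_width: 25.3
time_s: 7.35
ee_pos: [590.7, 189.3, 112.9]
ee_rot: [-180.0, -0.0, 20.8]
force: [-0.0, 0.1, -2.0]
gripper_width: 25.5
time_s: 7.72
ee_pos: [588.9, 184.3, 91.8]
ee_rot: [-180.0, 0.2, 20.4]
force: [-0.9, 1.0, -1.4]
gripper_width: 25.1
[589.9416554  184.88138665  92.96562046] [1.79992958e+02 1.88932290e-02 2.04492155e+01] [ 0.2955402   0.29619562 -1.64624821] 25.222707426875598
55.96562045519357 [[237.18669039 259.43305688]] [[397.25055249 287.08866638]]
131.96562045519357 [[231.22942362 256.42291231]] [[401.89370965 266.49846945]]
```

View pics/n1.png

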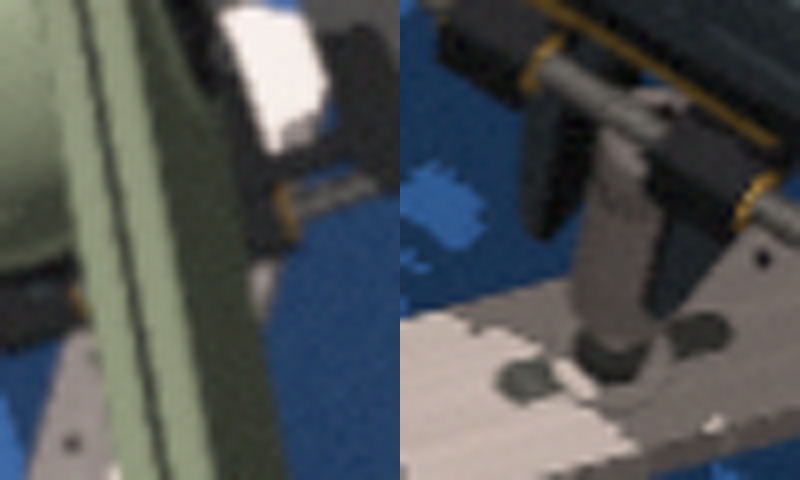

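The scene crop shows the socket upright at u≈612 with its mouth at about y=320, right over the nut and washer at about (609,365). The top view is blocked by the arm. I'll descend gently and read force and height.

```bash
python3 -m jog '0 0 0 0 0 -0.3 0.2; 0 0 0 0 0 -0.56 0.2; 0 0 0 0 0 -0.56 0.2; 0 0 0 0 0 -0.56 0.2'
python3 -m jog '0 0 0 0 0 -0.06 0.2; 0 0 0 0 0 -0.12 0.2; 0 0 0 0 0 -0.12 0.2'
python3 -m jog '0 0 0 0 0 -0.04 0.2; 0 0 0 0 0 -0.08 0.2; 0 0 0 0 0 -0.08 0.2'
```

```text
time_s: 8.32
ee_pos: [590.1, 185.9, 79.0]
ee_rot: [180.0, -0.0, 20.5]
force: [0.9, -0.1, -1.1]
gripper_width: 25.5
time_s: 8.7
ee_pos: [589.9, 185.8, 75.9]
ee_rot: [180.0, 0.0, 20.5]
force: [0.4, -0.2, -2.1]
gripper_width: 25.5
time_s: 9.07
ee_pos: [590.0, 185.8, 73.9]
ee_rot: [180.0, 0.0, 20.5]
force: [-0.6, 0.3, -1.8]
gripper_width: 25.1
```

```bash
python3 -m jog '0 0 0 0 0 -0.02 0.2; 0 0 0 0 0 -0.04 0.2; 0 0 0 0 0 -0.04 0.2'
python3 -m jog '0 0 0 0 0 -0.02 0.2; 0 0 0 0 0 -0.04 0.2; 0 0 0 0 0 -0.04 0.2'
python3 -m jog '0 0 0 0 0 -0.02 0.2; 0 0 0 0 0 -0.04 0.2; 0 0 0 0 0 -0.04 0.2'
```

```text
time_s: 9.45
ee_pos: [590.1, 185.8, 73.0]
ee_rot: [180.0, -0.0, 20.5]
force: [-0.6, -0.5, -0.8]
gripper_width: 25.1
time_s: 9.82
ee_pos: [590.1, 185.8, 72.0]
ee_rot: [180.0, -0.0, 20.5]
force: [-0.4, 0.5, -1.5]
gripper_width: 25.2
time_s: 10.2
ee_pos: [590.1, 185.8, 71.0]
ee_rot: [180.0, -0.0, 20.5]
force: [0.4, 1.0, -2.3]
gripper_width: 25.6
```

```bash
python3 -m jog '0 0 0 0 0 -0.04 0.2; 0 0 0 0 0 -0.08 0.2; 0 0 0 0 0 -0.08 0.2'
python3 -m jog '0 0 0 0 0 -0.03 0.2; 0 0 0 0 0 -0.06 0.2; 0 0 0 0 0 -0.06 0.2'
python3 -m jog '0 0 0 0 0 -0.02 0.2; 0 0 0 0 0 -0.04 0.2; 0 0 0 0 0 -0.04 0.2'
```

```text
time_s: 10.58
ee_pos: [590.1, 185.8, 68.9]
ee_rot: [180.0, -0.0, 20.5]
force: [0.5, 0.3, -1.3]
gripper_width: 25.3
time_s: 10.95
ee_pos: [590.1, 185.9, 67.5]
ee_rot: [180.0, -0.0, 20.5]
force: [-0.2, 0.3, -0.0]
gripper_width: 25.4
time_s: 11.32
ee_pos: [590.2, 185.9, 67.5]
ee_rot: [180.0, -0.1, 20.5]
force: [-1.1, 0.3, 5.7]
gripper_width: 25.4
```

```bash
python3 -m jog '0 0 0 0.06 0 0 0.2; 0 0 0 0.06 0 0 0.2'
python3 -m jog '0 0 0 -0.12 0 0 0.2; 0 0 0 -0.12 0 0 0.2'
python3 -m jog '0 0 0 0.06 0.06 0 0.2; 0 0 0 0.06 0.06 0 0.2'
python3 -m jog '0 0 0 0 -0.12 0 0.2; 0 0 0 0 -0.12 0 0.2'
python3 -m jog '0 0 0 0 0.06 0 0.2; 0 0 0 0 0.06 0 0.2; 0 0 0 0 0.06 0 0.2'
python3 - <<'E'
from h import *
S=grab_frame('scene')[:,:,::-1];T=grab_frame('top')[:,:,::-1]
a=cv2.resize(S[245:315,355:435],None,fx=5,fy=6,interpolation=2)
b=cv2.resize(S[115:185,295:375],None,fx=5,fy=6,interpolation=2)
cv2.imwrite('pics/f1.png',np.hstack([a,b]));s=env.state();print(s['ee_pos'],s['force'],s['torque'])
E
```

```text
time_s: 11.58
ee_pos: [590.5, 185.9, 67.5]
ee_rot: [-180.0, 0.1, 20.5]
force: [-3.9, 0.0, 7.9]
gripper_width: 25.2
time_s: 11.82
ee_pos: [589.9, 185.9, 67.5]
ee_rot: [179.9, -0.2, 20.5]
force: [1.3, -1.0, 5.7]
gripper_width: 25.7
time_s: 12.08
ee_pos: [590.2, 186.1, 67.4]
ee_rot: [179.9, 0.0, 20.6]
force: [-0.6, -3.6, 9.2]
gripper_width: 25.1
time_s: 12.32
ee_pos: [590.2, 185.6, 67.5]
ee_rot: [-179.9, -0.1, 20.4]
force: [-0.5, 3.4, 6.5]
gripper_width: 25.4
time_s: 12.7
ee_pos: [590.2, 185.9, 67.4]
ee_rot: [-180.0, -0.0, 20.5]
force: [0.1, 0.1, 8.1]
gripper_width: 25.6
[590.15139426 185.90821638  67.41750267] [-0.37007667  0.10551351  7.66765177] [-0.09183563  0.23674892  0.03462233]
```

View pics/f1.png

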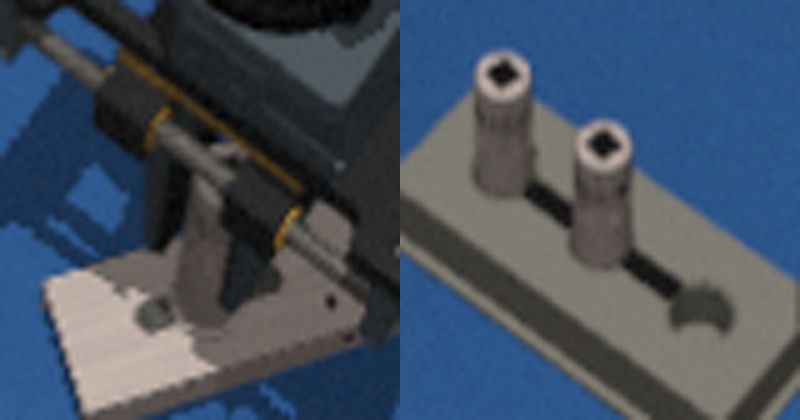

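The picture shows the socket upright and down on the rail at about (205,310). The other two sockets stand untouched in the tray. Sideways nudges are blocked both ways, so the nut has captured the socket.

```bash
python3 -c "
from workcell import env
print(env.job_done())"
```

```text
the job is handed in; nothing more can be done
None
```

The first socket I tried was the right one. It is gripped, upright and fully home on the nut, and I handed the job in at about 12.7 s.

**What I did:** I took the socket from the tray's near end pocket (at about x 481, y −129 mm). I squeezed it from two directions at right angles to centre it in the jaws, then lowered it onto the nut in small steps.

**Final checks:**
- **Depth:** it went down with no resistance past the heights where a wrong or mis-turned socket would stop. It met the washer at TCP 67.5 mm, the height I had worked out for full seating, and is pressed down with about 8 N.
- **Fit:** 1.5 mm sideways nudges in x and y moved it only about 0.3 mm. The pushback was 3–4 N in three directions but only 1.3 N towards −x, so that side is the weakest evidence.
- **Upright and gripped:** the tool tilt reads about 0°, and the jaws are shut on the socket at about 25.5 mm with a 35 N grip setting.
- **Other sockets:** the last picture shows both still standing in their pockets. I never touched them, so I did not try them on the nut.
- **Other objects:** the arm did not go near the canister, disk box, screwdriver or rubber foot. I did not measure their positions again at the end.

**Disagreement:** the two cameras differed by up to about 3 mm on the nut's position. I aimed at the average, and the socket went on without any searching.

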